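Unhook the finished step plate from the deburring nest and tray it

TASK

Unhook the finished step plate that is held in the sloping nest: lift the sprung hook finger clear of it, and only then swing the finger well aside (60 degrees or more), without dragging the plate. Take the plate off the slope and set it down, not dropped, flat in the empty bay of the tray, in line with the bay, and after that swing the finger back home across the empty nest and let go. Leave the plates already in the tray where they are, and do not tip the oil bottle.

Things in the scene. Friction and masses are not known exactly. Their poses are not given: they have to be found in the camera images.
- nest: Sloping steel nest on a green base. Origin: centre of its 104 x 170 mm face, 85 mm above the table. x up the slope (towards the robot), y level across, z off the face, which is tilted 30 deg, away from the robot. The plate lies centred here between a stop ledge below it (x -31 to -38) and side stops (y -50, +50), all up to 10 mm high. The finger's post stands at x 0, y +75, along z.
- hook_lift (a joint): Height of the hook finger along its post (nest z), m. 0: it lies on the plate, 14 mm off the nest's face, its nose 6 mm down in the plate's slot. Lift it 10 mm or more to be clear; end stop at 0.022. A spring pulls it down, about 5.5 N at 0 plus 250 N/m; with nothing under it, it goes down to -0.004.
- hook_swing (a joint): Turn of the hook finger about its post, rad. 0: home, across the plate (pointing to nest -y). It grows to 1.6 as the finger swings up the slope (counter-clockwise looking down on the face); stops at both ends. Light friction: it stays where it is left. From 1.0 on it is clear of the plate.
- hook_grip (a point): Centre of the finger's bar grip, on the post axis, 58 mm off the nest's face at hook_lift 0. Bar 10 mm thick, 42 long, 28 high (+-14 about this point). Under it a 10 mm neck, then (33 mm below this point) a 24 mm hub with the finger, 14 wide, 48 long from the axis. Turns with the finger: z along the post, y along the bar (finger points to -y), x across it.
- plate_grip (a point): Finished steel step plate, 0.45 kg: base 60 x 90 x 14 mm, on it an upright rib 16 thick, 59 long, 32 high. Point in the rib over the base's centre, 34 mm above the underside, 12 below the rib's top. z off the base, y along rib and 90 mm side: base +-45, rib -45 to +14; x across, base +-30. Slot for the nose (16 x 14) at y +33. In the nest its axes are the nest's.
- bay_mid (a point): The tray's empty bay: centre of its liner's top, 7 mm above the table. x along its 106 mm length, y across its 76 mm width, z up. Walls end 14 mm above the table. The tray (150 x 246 mm) has three bays side by side, pitch 80 mm along y, and a tool trough at the far side; which bay is empty varies. Plate goes in with rib along x, either way round, plate_grip over this point.
- mate_a_mid (a point): Like plate, already in another bay (rib along the bay); same point on it as plate_grip. Leave alone.
- mate_b_mid (a point): Second such plate in the tray; same point. Leave alone.
- oiler: White oil bottle, 56 mm across, 150 mm tall, at the back; origin centre of its underside. Do not tip.

How it is judged:
By the outcome, as a careful person would: the job done as asked, in the order asked, and still so for the second after the job is handed in, with the robot touching nothing.
It also fails if it takes over 70 s, if anything falls off the work surface, if the arm or the gripper's body presses on something with over 40 N, if the wrist force passes 120 N, or if a joint passes its speed limit or range.

ROBOT

A 6-joint arm with a two-finger parallel gripper is mounted at the origin on the work surface. World frame = base frame: x ahead of the robot, y to its left, z up, the work surface at z = 0. Lengths are in m, angles in rad, forces in N, time in s.
With the tool pointing down it reaches from about 0.25 to 0.85 m from the base axis. Payload 12.5 kg.
Tool frame: the origin (TCP) lies midway between the tips of the shut fingers; the grasp point (between the pads) lies 19 mm behind it; z points along the fingers, y is the direction in which the jaws open and shut (so a half turn about z gives the same grasp; the last joint's range is limited). The gripper opens to 93 mm and grips with 3 to 60 N. Pads are 15 mm wide; open, the fingers measure 128 mm over their backs; the gripper's body (75 mm by 188 mm) begins 65 mm behind the grasp point.
Start: joints at [1.146, 0.351, 1.652, -0, 1.139, -0.085], TCP at [0.183, 0.519, 0.219] pointing down, gripper open.
Joint ranges: [-2.75, 2.75], [-0.79, 2.1], [0.01, 2.65], [-1.57, 4.71], [0.07, 3.14], [-2.87, 2.87]. Speed limits (rad/s): [2.22, 2.22, 2.79, 3.14, 3.14, 3.14].

INTERFACE

Orientations are given as a unit quaternion [x, y, z, w].
In Python, from station import manip gives the robot as it stands. Calls block until the motion is done:
- manip.goto(position, orientation): joint-space move of the TCP to a pose.
- manip.move_l(position, max_speed=0.15, attitude=None): straight line of the TCP; attitude=None keeps the orientation; max_speed is the mean speed in m/s.
- manip.movej(angles): joint-space move.
- manip.move_gripper(opening): finger opening in m; the grip force is fixed at half the most; returns when the fingers have stopped.
- manip.sleep(seconds).
- manip.ik(position, orientation): joint angles nearest the present ones, or None.
- manip.capture(name): name is "scene" or "side" or "wrist"; returns a dict with "pixels" (384x512x3 uint8, red, green, blue), "depth" (384x512 float32, m along the optical axis (not along the pixel's ray), 0 where there is no reading), "K" (3x3 intrinsics, pixels), "view" (4x4, takes a point from world to camera coordinates). Camera axes: x right, y up, looking along -z (the intrinsics and any distortion apply to the point x, -y, -z); pixel columns grow to the right and rows downward; lengths in m; the calibration is good to about 2 mm. A picture is of the moment at which its call begins.
A pose or a line that the arm cannot do raises manip.MotionError and nothing moves.
- manip.job_done(): hands the job in, once; it reports no verdict.
Readings, each from a call of its own:
- manip.current_t(): time.
- manip.current_joint_positions(): joint angles.
- manip.current_qvel(): joint speeds.
- manip.current_tau(): joint torques, N m.
- manip.current_tcp_pos(): TCP position.
- manip.current_ee_rot(): TCP orientation.
- manip.current_contact_force(): force on the tool from outside, world axes, zero at the start.
- manip.current_torque(): the same for the moment, N m.
- manip.current_width(): finger opening in m.
Only numpy, scipy, OpenCV 4.12 (cv2) and the standard library are available. Lean on these libraries where they do the work, as an engineer would, in place of code of your own. Each camera call takes 0.05 s, during which the arm holds its last target.

## Working session

There is one attempt and no reset: what is moved stays moved. The work goes in short steps, each a Python script; the robot and the scene stay as the last script left them, time stands still between calls to the robot, and variables do not carry over. Pictures are saved under pics/ and viewed, and the job is handed in when it is done.

```bash
ls; mkdir -p pics
python3 - <<'E'
from station import manip
import cv2,numpy as np
for n in ["scene","side","wrist"]:
    c=manip.capture(n); cv2.imwrite(f"pics/{n}0.png",c["pixels"][:,:,::-1]); np.savez(f"pics/{n}0.npz",**c)
    print(n,c["K"].tolist(),np.round(np.linalg.inv(c["view"]),3).tolist(), [k for k in c])
print(manip.current_t(),manip.current_ee_rot(),manip.current_width())
E
```

```text
pics
scene [[347.7528553628469, 0.0, 265.77446101506337], [0.0, 347.7528553628469, 190.6525111127042], [0.0, 0.0, 1.0]] [[0.572, -0.506, 0.646, 1.148], [0.821, 0.351, -0.451, -0.331], [0.001, 0.788, 0.616, 0.568], [0.0, 0.0, 0.0, 1.0]] ['pixels', 'depth', 'K', 'view']
side [[362.62246888187303, 0.0, 257.4075213599791], [0.0, 362.62246888187303, 193.716360758266], [0.0, 0.0, 1.0]] [[-0.845, 0.316, -0.431, 0.269], [-0.534, -0.521, 0.666, 0.612], [-0.015, 0.793, 0.609, 0.681], [0.0, 0.0, 0.0, 1.0]] ['pixels', 'depth', 'K', 'view']
wrist [[331.31630238636797, 0.0, 257.58051204028783], [0.0, 331.31630238636797, 187.73355091009014], [0.0, 0.0, 1.0]] [[0.333, -0.915, -0.229, 0.121], [0.943, 0.323, 0.082, 0.541], [-0.001, -0.243, 0.97, 0.386], [0.0, 0.0, 0.0, 1.0]] ['pixels', 'depth', 'K', 'view']
0.15 [ 1.69076939e-01  9.85602761e-01 -4.19457656e-04 -1.06203950e-04] 0.09324001292383155
```

View pics/scene0.png

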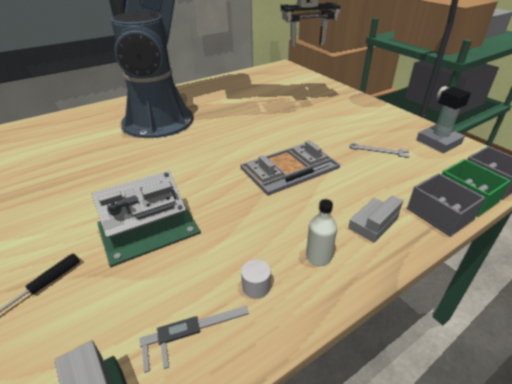

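View pics/side0.png

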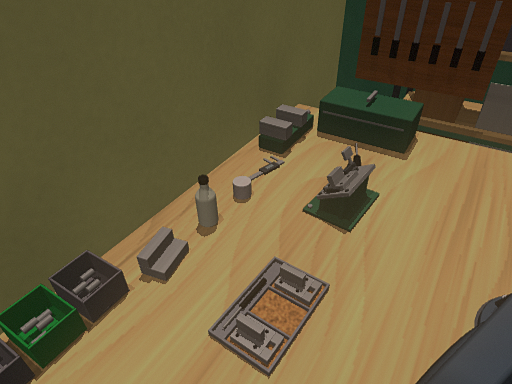

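View pics/wrist0.png

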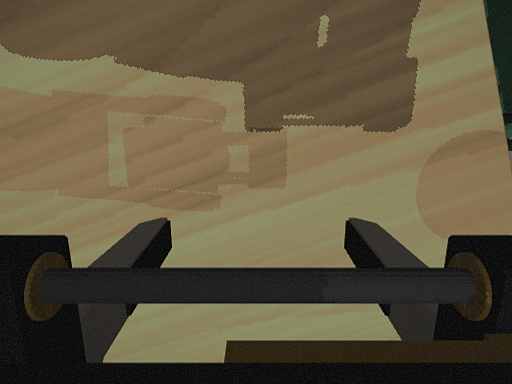

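The scene view shows the nest near px (145,215), with the finger lying across the plate at about (125,205). The tray is at (290,165) with the orange empty bay in the middle, and the bottle is at (321,240). The side view shows the tray at (270,315) and the nest at (342,190). Next I'll measure positions from depth.

```bash
cat > h.py <<'E'
import numpy as np, cv2
def cloud(c):
    K=c["K"];d=np.asarray(c["depth"],float);h,w=d.shape
    u,v=np.meshgrid(np.arange(w),np.arange(h))
    P=np.stack([(u-K[0,2])/K[0,0]*d,-(v-K[1,2])/K[1,1]*d,-d,np.ones_like(d)],-1)
    W=P@np.linalg.inv(c["view"]).T
    W=W[...,:3]; W[d<=0]=np.nan
    return W
def proj(c,p):
    q=c["view"]@np.r_[p,1]; return c["K"][0,0]*q[0]/-q[2]+c["K"][0,2], c["K"][1,1]*-q[1]/-q[2]+c["K"][1,2]
def load(n): return dict(np.load(f"pics/{n}.npz"))
E
python3 - <<'E'
from h import *
for n,roi in [("scene0",(60,160,210,265)),("scene0",(230,130,350,200)),("side0",(290,140,400,235)),("side0",(200,250,340,380))]:
    c=load(n);im=c["pixels"];x0,y0,x1,y1=roi
    s=min(800//(x1-x0),600//(y1-y0))
    cv2.imwrite(f"pics/z_{n}_{x0}.png",cv2.resize(im[y0:y1,x0:x1,::-1],None,fx=s,fy=s,interpolation=cv2.INTER_CUBIC)); print(n,roi,s)
    W=cloud(c)[y0:y1,x0:x1].reshape(-1,3); m=(W[:,2]>0.01)
    print(np.nanmin(W[m],0),np.nanmax(W[m],0), "table z",np.nanmedian(W[~m][:,2]))
E
```

```text
scene0 (60, 160, 210, 265) 5
[ 0.43341977 -0.40604277  0.01000012] [ 0.59726101 -0.12121808  0.15096879] table z 0.0008962193514978622
scene0 (230, 130, 350, 200) 6
[0.42014303 0.04759915 0.01000088] [0.79839455 0.3259054  0.15176556] table z 0.001315893765703846
side0 (290, 140, 400, 235) 6
[ 0.43270647 -0.60387086  0.0100046 ] [ 0.80218321 -0.11590964  0.15079004] table z 0.001220355499611081
side0 (200, 250, 340, 380) 4
[0.42146578 0.07435992 0.01000017] [0.58491672 0.32938583 0.05625178] table z 0.0011587203180560834
```

View pics/z_scene0_60.png

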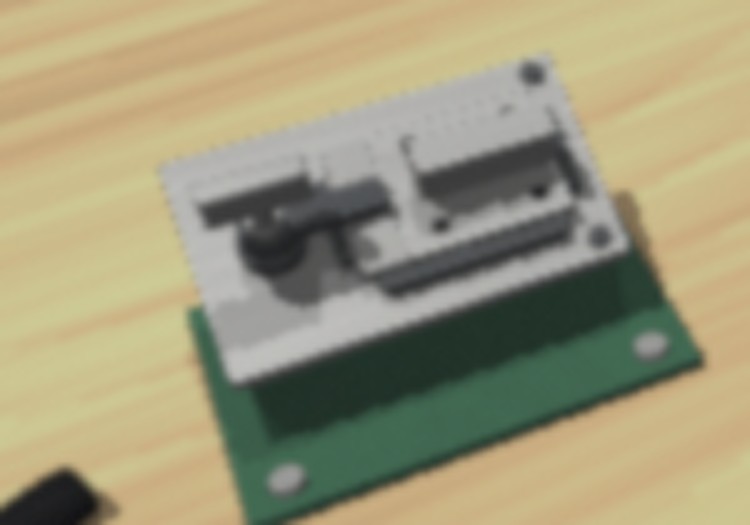

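View pics/z_side0_290.png

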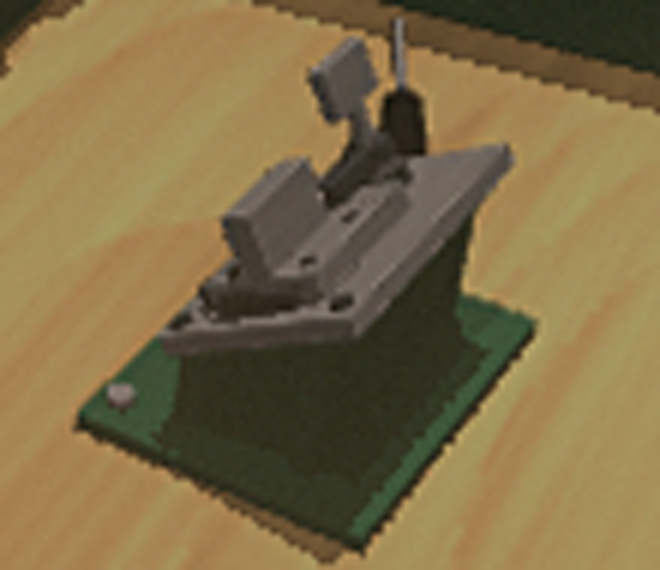

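View pics/z_side0_200.png

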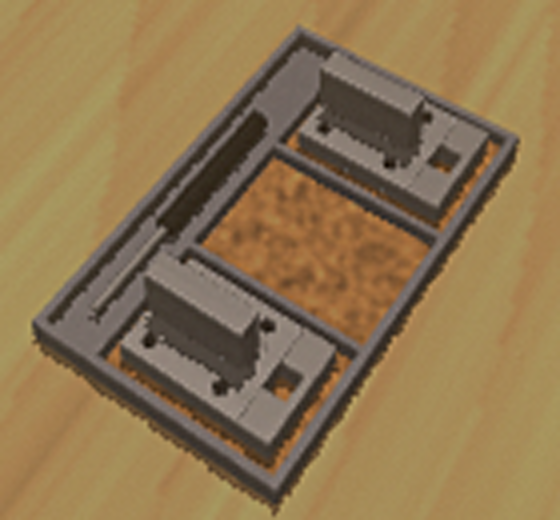

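```bash
cat > fit.py <<'E'
from h import *
from scipy.optimize import least_squares
def box(p,lo,hi):
    lo=np.array(lo);hi=np.array(hi);q=np.abs(p-(lo+hi)/2)-(hi-lo)/2
    return np.linalg.norm(np.maximum(q,0),axis=1)+np.minimum(q.max(1),0)
def Rn(yaw):  # nest: yaw=0 -> x toward -X world
    c,s=np.cos(np.pi/6),.5
    R0=np.array([[-c,0,s],[0,-1,0],[s,0,c]])
    return np.array([[np.cos(yaw),-np.sin(yaw),0],[np.sin(yaw),np.cos(yaw),0],[0,0,1]])@R0
PL=[([-30,-45,0],[30,45,14]),([-8,-45,14],[8,14,46])]
def nest_sdf(p,finger=True,plate=True):
    p=p*1000
    B=[([-52,-85,-10],[52,85,0]),([-38,-50,0],[-31,50,10])]
    if plate:B+=PL
    if finger:B+=[([-5,54,44],[5,96,72]),([-7,27,14],[7,75,22]),([-12,63,14],[12,87,30]),([-5,70,30],[5,80,44])]
    return np.min([box(p,*b) for b in B],0)/1000
E
python3 - <<'E'
from fit import *
cl={}
for n in["scene0","side0"]:
    c=load(n);W=cloud(c).reshape(-1,3);C=c["pixels"].reshape(-1,3)
    cl[n]=(W,C)
def get(n,lo,hi):
    W,C=cl[n];m=((W>lo)&(W<hi)).all(1);return W[m],C[m]
P={n:get(n,[.38,-.40,.045],[.62,-.09,.17])[0] for n in cl}
for key in [["scene0"],["side0"],["scene0","side0"]]:
    Q=np.vstack([P[k] for k in key]);best=None
    for y0 in np.linspace(-.8,.8,9):
        f=lambda v:nest_sdf((Q-[v[0],v[1],.085+v[3]])@Rn(v[2]))
        r=least_squares(f,[.5,-.22,y0,0],loss="soft_l1",f_scale=.002)
        if best is None or r.cost<best.cost:best=r
    print(key,len(Q),np.round(best.x,4),"med",np.median(np.abs(f(best.x))))
for n in cl:
    W,C=get(n,[.38,.03,.009],[.62,.36,.018])
    r=cv2.minAreaRect((W[:,:2]*1000).astype(np.float32));print(n,"tray",r)
    W,C=get(n,[.38,.03,.002],[.62,.36,.012]);C=C.astype(int)
    m=(C[:,0]-C[:,2]>60);print("orange",m.sum(),W[m].mean(0),cv2.minAreaRect((W[m][:,:2]*1000).astype(np.float32)))
E
```

```text
['scene0'] 3821 [ 0.5144 -0.2138 -0.081   0.0008] med 0.0009548547965111203
['side0'] 1549 [ 5.152e-01 -2.037e-01 -7.930e-02  1.000e-04] med 0.0013116543995531841
['scene0', 'side0'] 5370 [ 0.5148 -0.2101 -0.0806  0.0007] med 0.0010187948866242193
scene0 tray ((503.22357177734375, 202.79241943359375), (248.19863891601562, 154.0535125732422), 86.90068054199219)
orange 715 [0.49745578 0.18038122 0.00554048] ((499.9776611328125, 194.89572143554688), (239.65293884277344, 329.64788818359375), 0.06597723811864853)
side0 tray ((503.3279724121094, 201.76707458496094), (248.36666870117188, 151.3031463623047), 86.68604278564453)
orange 2463 [0.48565166 0.20506196 0.00576237] ((500.09027099609375, 194.9743194580078), (329.9148254394531, 239.65560913085938), 89.9134292602539)
```

```bash
cat >> fit.py <<'E'
from scipy.spatial.transform import Rotation as Ro
def tool(R,sgn=1,swing=0):
    """tool rot: z=-R.z, y = sgn*(R.x turned by swing about R.z)"""
    Rs=R@Ro.from_euler('z',swing).as_matrix()
    y=sgn*Rs[:,0]; z=-Rs[:,2]
    return np.stack([np.cross(y,z),y,z],1)
def q(M): return Ro.from_matrix(M).as_quat()
E
python3 - <<'E'
from fit import *
from station import manip
o=np.array([.515,-.210,.085]);R=Rn(-.08)
for s in(1,-1):
    for sw in(0,.65,1.3):
        T=tool(R,s,sw)
        for h in(.039,.061,.16):
            p=o+R@[0,.075,h]; j=manip.ik(p,q(T)); print("hook",s,sw,h,None if j is None else np.round(j,2))
    for h in (.018,.12):
        T=tool(R,s); j=manip.ik(o+R@[0,-.004,h],q(T)); print("plate",s,None if j is None else np.round(j,2))
    Rb=Ro.from_euler('z',-0.057).as_matrix()
for s in(1,-1):
    T=np.stack([s*Rb[:,0],-s*Rb[:,1],[0,0,-1]],1); j=manip.ik([.49,.2,.03],q(T));print("bay",s,None if j is None else np.round(j,2))
E
```

```text
hook 1 0 0.039 [-0.48  0.82  1.22 -0.2   1.59  2.78]
hook 1 0 0.061 [-0.48  0.82  1.17 -0.2   1.64  2.78]
hook 1 0 0.16 [-0.45  0.84  0.91 -0.19  1.88  2.76]
hook 1 0.65 0.039 [-0.48  0.82  1.22 -0.2   1.59  2.13]
hook 1 0.65 0.061 [-0.48  0.82  1.17 -0.2   1.64  2.13]
hook 1 0.65 0.16 [-0.45  0.84  0.91 -0.19  1.88  2.11]
hook 1 1.3 0.039 [-0.48  0.82  1.22 -0.2   1.59  1.48]
hook 1 1.3 0.061 [-0.48  0.82  1.17 -0.2   1.64  1.48]
hook 1 1.3 0.16 [-0.45  0.84  0.91 -0.19  1.88  1.46]
plate 1 None
plate 1 None
hook -1 0 0.039 [-0.48  0.82  1.22 -0.2   1.59 -0.36]
hook -1 0 0.061 [-0.48  0.82  1.17 -0.2   1.64 -0.36]
hook -1 0 0.16 [-0.45  0.84  0.91 -0.19  1.88 -0.39]
hook -1 0.65 0.039 [-0.48  0.82  1.22 -0.2   1.59 -1.01]
hook -1 0.65 0.061 [-0.48  0.82  1.17 -0.2   1.64 -1.01]
hook -1 0.65 0.16 [-0.45  0.84  0.91 -0.19  1.88 -1.04]
hook -1 1.3 0.039 [-0.48  0.82  1.22 -0.2   1.59 -1.66]
hook -1 1.3 0.061 [-0.48  0.82  1.17 -0.2   1.64 -1.66]
hook -1 1.3 0.16 [-0.45  0.84  0.91 -0.19  1.88 -1.69]
plate -1 [-0.38  0.78  1.34 -0.15  1.53 -0.26]
plate -1 [-0.36  0.78  1.11 -0.14  1.76 -0.27]
bay 1 [ 0.3   0.59  1.84 -0.    0.72  1.93]
bay -1 [ 0.3   0.59  1.84 -0.    0.72 -1.21]
```

Run:
```python
from fit import *
from station import manip
W=cloud(load("scene0"));print("bottle",W[235:245,315:328].reshape(-1,3).mean(0),W[206,325])
o=np.array([.515,-.210,.085]);R=Rn(-.08)
manip.goto(list(o+R@[0,.06,.15]),list(q(tool(R,-1))))
print(manip.current_tcp_pos(),manip.current_t())
for n in["wrist","side","scene"]:
    c=manip.capture(n);np.savez(f"pics/{n}1.npz",**c);cv2.imwrite(f"pics/{n}1.png",c["pixels"][:,:,::-1])
```

```text
bottle [0.8211828  0.02797561 0.07886407] [0.80941456 0.03899511 0.15062237]
[ 0.5852928  -0.27502351  0.21502966] 3.2833
```

View pics/wrist1.png

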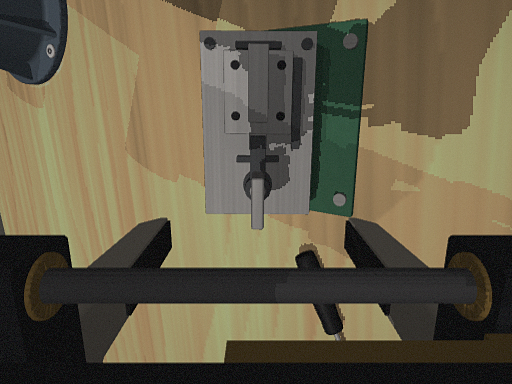

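The wrist view shows the whole nest face (px x 200–317, y 30–215). The plate rib is at (258,80) and the bar grip at (258,203). I'll fit the pose from this cloud and compare it with the fixed cameras.

Run:
```python
from fit import *
P={}
for n in["wrist1","scene0","side0"]:
    W=cloud(load(n)).reshape(-1,3);m=((W>[.38,-.40,.045])&(W<[.64,-.09,.17])).all(1);W=W[m]
    l=(W-[.515,-.21,.085])@Rn(-.08); P[n]=W[(np.abs(l[:,0])<.07)&(np.abs(l[:,1])<.12)&(l[:,2]>-.012)&(l[:,2]<.08)]
for key in [["wrist1"],["scene0"],["side0"]]:
    Q=np.vstack([P[k] for k in key])
    f=lambda v:nest_sdf((Q-[v[0],v[1],.085+v[3]])@Rn(v[2]))
    for y0 in(-.218,-.2):
        r=least_squares(f,[.515,y0,-.08,0],loss="cauchy",f_scale=.001,max_nfev=300)
        print(key,len(Q),r.cost,np.round(r.x,4),"med",np.median(np.abs(f(r.x))))
    R=Rn(r.x[2]);l=(Q-[r.x[0],r.x[1],.085+r.x[3]])@R
    F=l[np.abs(l[:,2])<.003]; print(" face ext y",np.percentile(F[:,1],[.5,99.5]),"x",np.percentile(F[:,0],[.5,99.5]))
    b=l[l[:,2]>.05]; print(" bar ctr x,y rng",np.percentile(b[:,0],[2,98]),np.percentile(b[:,1],[2,98]),np.percentile(b[:,2],[98]))
    b=l[(l[:,2]>.038)&(l[:,2]<.048)&(l[:,1]<.03)]; print(" rib x,y rng",np.percentile(b[:,0],[2,98]),np.percentile(b[:,1],[2,98]))
```

```text
['wrist1'] 20382 0.008127387720626017 [ 0.5164 -0.2075 -0.0859  0.0011] med 0.0006041528557350056
['wrist1'] 20382 0.008127387733623636 [ 0.5164 -0.2075 -0.0859  0.0011] med 0.0006041077809549021
 face ext y [-0.06814597  0.10040702] x [-0.05112453  0.05204962]
 bar ctr x,y rng [-0.00424534  0.00514408] [0.04819126 0.08819706] [0.07278507]
 rib x,y rng [-0.00718048  0.00805104] [-0.04972054  0.00674155]
['scene0'] 3796 0.0020594726452017194 [ 0.5142 -0.2154 -0.0835  0.0008] med 0.0009305495592253808
['scene0'] 3796 0.0020591409439487435 [ 0.5142 -0.2149 -0.0834  0.0008] med 0.0009327300380333118
 face ext y [-0.07603602  0.09303232] x [-0.0523732   0.05169493]
 bar ctr x,y rng [-0.00590889  0.00388734] [0.0420347  0.08140921] [0.07323384]
 rib x,y rng [-0.00860701  0.00704638] [-5.69875735e-02  4.61533023e-05]
['side0'] 1315 0.0006215642653144162 [ 0.516  -0.2032 -0.0853  0.001 ] med 0.0007278606439831776
['side0'] 1315 0.0006215642653011717 [ 0.516  -0.2032 -0.0853  0.001 ] med 0.0007279043879509146
 face ext y [-0.06572369  0.10553316] x [-0.04854615  0.05293284]
 bar ctr x,y rng [-0.00399701  0.0067485 ] [0.05162465 0.09274519] [0.0721713]
 rib x,y rng [-0.00688037  0.00967004] [-0.04604411  0.01101819]
```

The face's y extent, at about -63 to +107 mm relative to the plate, isn't centred on the plate and post as I had modelled it, so it was biasing my y fit. I'll drop the face ends and fit y from the plate and finger only.

```bash
sed -i 's/\[-52,-85,-10\],\[52,85,0\]/[-52,-185,-10],[52,185,0]/' fit.py
python3 - <<'E'
from fit import *
for n in["wrist1","scene0","side0"]:
    W=cloud(load(n)).reshape(-1,3);m=((W>[.38,-.40,.045])&(W<[.64,-.09,.17])).all(1);W=W[m]
    l=(W-[.515,-.21,.085])@Rn(-.08); Q=W[(np.abs(l[:,0])<.07)&(np.abs(l[:,1])<.13)&(l[:,2]>-.012)&(l[:,2]<.08)]
    f=lambda v:nest_sdf((Q-[v[0],v[1],.085+v[3]])@Rn(v[2]))
    for y0 in(-.218,):
        r=least_squares(f,[.515,y0,-.08,0],loss="cauchy",f_scale=.001,max_nfev=300)
        print(n,len(Q),r.cost,np.round(r.x,4),"med",np.median(np.abs(f(r.x))))
    R=Rn(r.x[2]);l=(Q-[r.x[0],r.x[1],.085+r.x[3]])@R
    F=l[np.abs(l[:,2])<.003]; print(" face ext y",np.percentile(F[:,1],[.5,99.5]),"x",np.percentile(F[:,0],[.5,99.5]))
    b=l[l[:,2]>.05]; print(" bar ctr x,y rng",np.percentile(b[:,0],[2,98]),np.percentile(b[:,1],[2,98]),np.percentile(b[:,2],[98]))
    b=l[(l[:,2]>.038)&(l[:,2]<.048)&(l[:,1]<.03)]; print(" rib x,y rng",np.percentile(b[:,0],[2,98]),np.percentile(b[:,1],[2,98]))
# tray with wrist? and tray/mates from scene0, side0
for n in["side0","scene0"]:
    W=cloud(load(n)).reshape(-1,3)
    for yc in(.12,.28):
        m=((W>[.38,yc-.045,.0125])&(W<[.58,yc+.045,.07])).all(1);Q=W[m]
        best=None
        for flip in(0,np.pi):
          def f(v):
            M=Ro.from_euler('z',v[2]).as_matrix();l=(Q-[v[0],v[1],.007])@M*1000
            return np.minimum(np.min([box(l,*b) for b in PL],0),8)/1000
          r=least_squares(f,[.485,yc,np.pi/2+flip-.05],loss="cauchy",f_scale=.001)
          if best is None or r.cost<best.cost:best=r
        print(n,len(Q),np.round(best.x,4),np.median(np.abs(f(best.x))))
E
```

```text
wrist1 20382 0.005028816510574747 [ 0.517  -0.2013 -0.0869  0.001 ] med 0.0005307494087312352
 face ext y [-0.06199137  0.10657165] x [-0.05110161  0.05210183]
 bar ctr x,y rng [-0.00427053  0.00513095] [0.05434434 0.09434721] [0.07283538]
 rib x,y rng [-0.0071177   0.00810849] [-0.04355487  0.01290103]
scene0 3796 0.0014004987430349658 [ 0.5154 -0.2007 -0.0864  0.0007] med 0.0007703926826976959
 face ext y [-0.06178674  0.1074067 ] x [-0.05261734  0.05178587]
 bar ctr x,y rng [-0.0060724   0.00371963] [0.05618341 0.09554901] [0.07337581]
 rib x,y rng [-0.0085569   0.00705189] [-0.04282275  0.01421326]
side0 1315 0.0005006944139148144 [ 0.516  -0.2028 -0.0863  0.001 ] med 0.000662841949852762
 face ext y [-0.06526505  0.10596626] x [-0.04859777  0.05300371]
 bar ctr x,y rng [-0.0040316   0.00674087] [0.0520328  0.09314635] [0.07221157]
 rib x,y rng [-0.00681512  0.00973475] [-0.04563478  0.01143574]
side0 1427 [0.482 0.123 1.513] 0.0011543432433149335
side0 1983 [0.4825 0.2831 1.5111] 0.001267701546771379
scene0 761 [0.4815 0.1241 1.5172] 0.0013559514037871808
scene0 640 [0.4902 0.2838 1.5164] 0.0012951750979465918
```

All three cameras now agree to about 2 mm: nest at (0.516, -0.2015), yaw -0.086. Next is the bay liner from the side camera, and then the hook grasp.

```bash
cat >> fit.py <<'E'
NO=np.array([.5165,-.2015,.085]);NR=Rn(-.0865)
def hook(lift,swing=0,extra=0): return list(NO+NR@[0,.075,.058-.019+lift+extra]), list(q(tool(NR,-1,swing)))
E
python3 - <<'E'
from fit import *
for n in["side0","scene0"]:
    c=load(n);W=cloud(c);C=c["pixels"].astype(int)
    m=(C[...,0]-C[...,2]>60)&(C[...,0]<215)&((W>[.4,.14,.003])&(W<[.58,.26,.0115])).all(2)
    hsv=cv2.cvtColor(c["pixels"],cv2.COLOR_RGB2HSV)
    m=cv2.morphologyEx(m.astype(np.uint8),cv2.MORPH_OPEN,np.ones((3,3)))
    nn,lab,st,_=cv2.connectedComponentsWithStats(m);i=1+st[1:,4].argmax();print(n,st[i])
    P=W[lab==i];r=cv2.minAreaRect((P[:,:2]*1000).astype(np.float32));print(r,P[:,2].mean())
    o=c["pixels"].copy();o[lab==i]=[0,255,0];cv2.imwrite(f"pics/or_{n}.png",cv2.resize(o[130:380,200:350,::-1],None,fx=2,fy=2))
from station import manip
p,Q=hook(0,0,.0);manip.move_gripper(.04)
a,_=hook(0,0,.05);manip.move_l(a,.15,attitude=Q);
c=manip.capture("wrist");np.savez("pics/wrist2.npz",**c);cv2.imwrite("pics/wrist2.png",c["pixels"][:,:,::-1])
print(manip.current_tcp_pos(),a,manip.current_contact_force(),manip.current_t(),manip.current_width())
E
```

```text
side0 [ 252  290   55   45 1320]
((486.2604675292969, 202.0384521484375), (70.62960052490234, 102.02106475830078), 87.52394104003906) 0.0077399584896779994
scene0 [271 153  32  20 382]
((483.49298095703125, 206.21482849121094), (65.94084930419922, 93.63993072509766), 85.75045776367188) 0.008090144207776212
[ 0.55515121 -0.28022161  0.16317521] [np.float64(0.5543542108721143), np.float64(-0.2800640421519253), np.float64(0.16207626093681504)] [ 0.19094798 -0.16365491  0.86714275] 5.025 0.03982774192631486
```

View pics/wrist2.png

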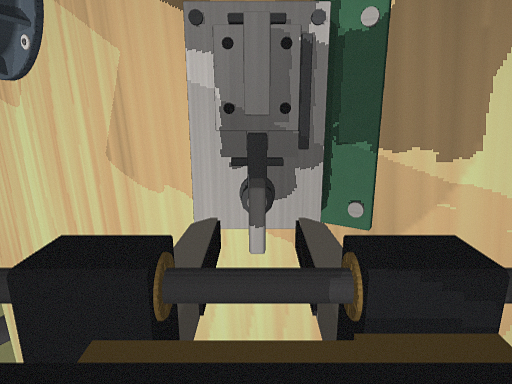

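View pics/or_side0.png

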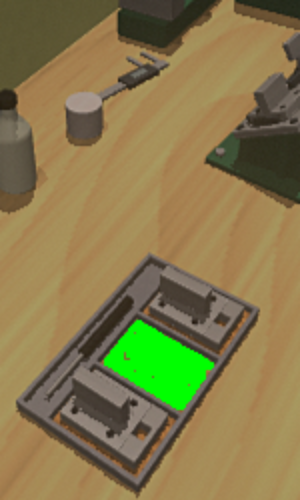

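The bar at (258,230) sits midway between the fingers at (205,240) and (312,240). The bay centre is about (0.486, 0.2027), and the liner and the tray outline agree on it. Moving down to grasp the bar.

Run:
```python
from fit import *
from station import manip
def st(t): 
    p=manip.current_tcp_pos(); l=NR.T@(np.array(p)-NO)
    f=NR.T@np.array(manip.current_contact_force()); print(t,"nest mm",np.round(l*1000,1),"F nest",np.round(f,1),"w",round(manip.current_width()*1e3,1),"t",manip.current_t())
p,Q=hook(0)
manip.move_l(p,.08,attitude=Q); st("down")
manip.move_gripper(0.0); manip.sleep(.2); st("closed")
p,Q=hook(.006); manip.move_l(p,.03,attitude=Q); st("lift6")
p,Q=hook(.015); manip.move_l(p,.03,attitude=Q); manip.sleep(.2);st("lift15")
for n in["wrist","side","scene"]:
    c=manip.capture(n);np.savez(f"pics/{n}3.npz",**c);cv2.imwrite(f"pics/{n}3.png",c["pixels"][:,:,::-1])
c=cv2.imread("pics/side3.png")[120:240,280:410];cv2.imwrite("pics/side3z.png",cv2.resize(c,None,fx=5,fy=5,interpolation=2))
```

```text
down nest mm [-0.1 75.1 39.5] F nest [ 0.4 -0.4  0.6] w 39.8 t 5.8
closed nest mm [ 0.2 75.  39.1] F nest [3.7 0.1 1.7] w 9.8 t 6.5917
lift6 nest mm [ 0.2 74.9 43.7] F nest [ 2.   0.5 -7.9] w 9.5 t 6.9417
lift15 nest mm [ 0.2 74.9 52.2] F nest [ 2.9  0.1 -9. ] w 9.7 t 7.5917
```

View pics/side3z.png

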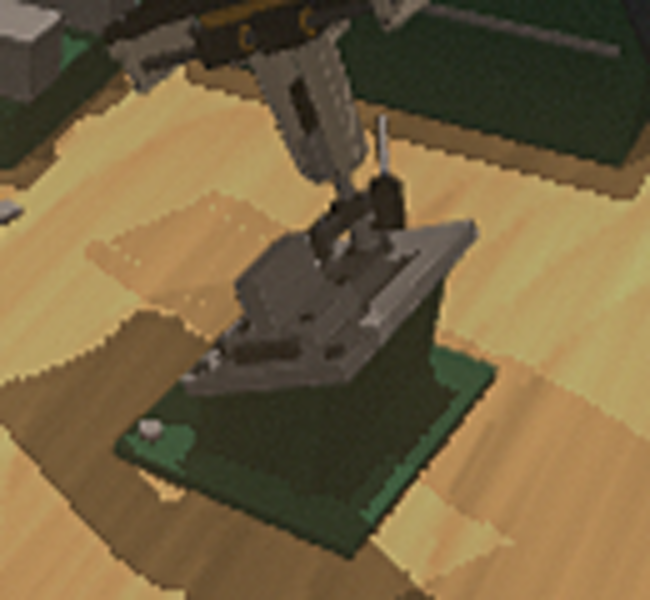

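View pics/wrist3.png

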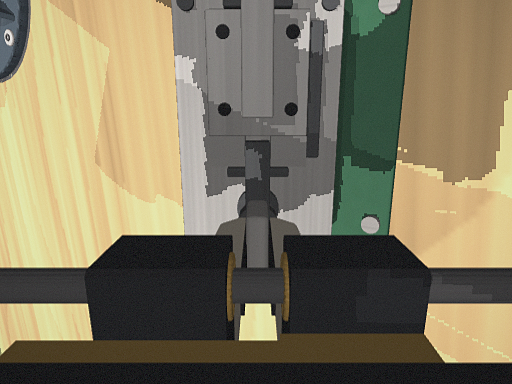

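The spring force of 9 N at 13 mm lift matches the spec, so the bar hasn't slipped, and the side view shows the finger raised off the plate. Lifting a little more, then swinging.

```bash
cat >> fit.py <<'E'
def st(manip,t): 
    p=manip.current_tcp_pos(); l=NR.T@(np.array(p)-NO)
    f=NR.T@np.array(manip.current_contact_force()); print(t,"nest mm",np.round(l*1000,1),"F nest",np.round(f,1),"w",round(manip.current_width()*1e3,1),"t",manip.current_t())
def snap(manip,k,names=("wrist","side","scene")):
    for n in names:
        c=manip.capture(n);np.savez(f"pics/{n}{k}.npz",**c);cv2.imwrite(f"pics/{n}{k}.png",c["pixels"][:,:,::-1])
E
python3 - <<'E'
from fit import *
from station import manip
p,Q=hook(.018); manip.move_l(p,.03,attitude=Q); st(manip,"lift")
for a in(.35,.7,1.05,1.3):
    p,Q=hook(.018,a); manip.goto(p,Q); st(manip,a)
manip.sleep(.2);snap(manip,4)
c=cv2.imread("pics/side4.png")[120:240,280:410];cv2.imwrite("pics/side4z.png",cv2.resize(c,None,fx=5,fy=5,interpolation=2))
E
```

```text
lift nest mm [ 0.2 74.9 55.1] F nest [  2.9   0.1 -10.5] w 9.8 t 7.9917
0.35 nest mm [ 0.3 74.9 55. ] F nest [  3.2   0.3 -10.8] w 10.1 t 8.4167
0.7 nest mm [ 0.4 75.  55. ] F nest [ 4.5  1.2 -9.7] w 9.8 t 8.8417
1.05 nest mm [ 0.5 75.1 55.1] F nest [  4.7   1.6 -10.2] w 10.2 t 9.2667
1.3 nest mm [ 0.5 75.1 55. ] F nest [  4.8   1.4 -10.8] w 9.5 t 9.6167
```

View pics/side4z.png

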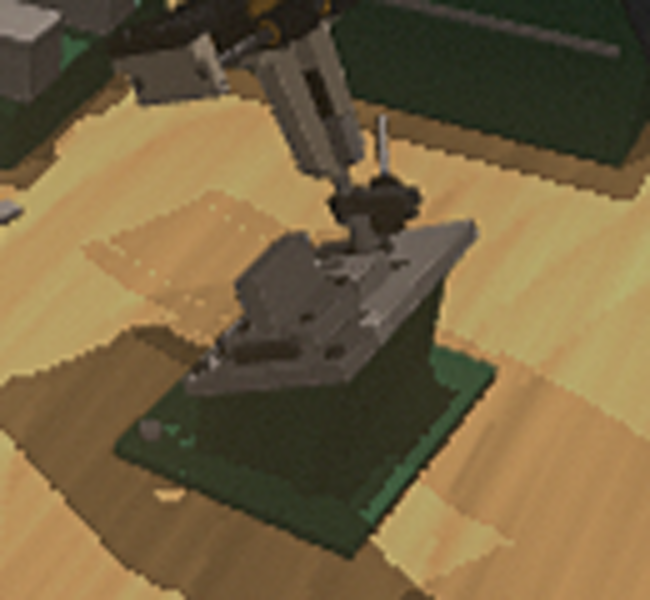

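View pics/wrist4.png

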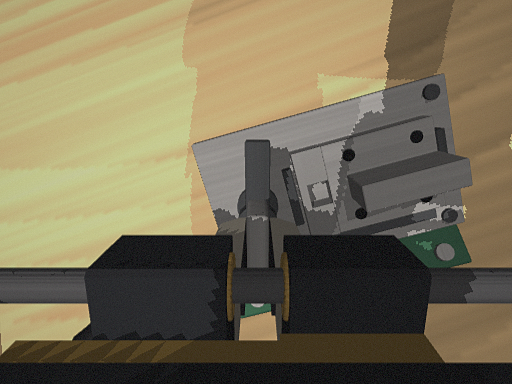

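The finger is raised and swung about 74°, and the plate's slot is visible and free at wrist px (320,190). Lowering the finger, releasing it, backing off and looking at the plate.

Run:
```python
from fit import *
from station import manip
p,Q=hook(-.002,1.3); manip.move_l(p,.05,attitude=Q); manip.sleep(.2); st(manip,"low")
manip.move_gripper(.032); st(manip,"open")
p,Q=hook(.06,1.3); manip.move_l(p,.12,attitude=Q)
v=list(NO+NR@[0,.05,.13]);manip.goto(v,list(q(tool(NR,-1)))); manip.sleep(.2)
snap(manip,5,("wrist","side"))
st(manip,"view")
W=cloud(load("wrist5")).reshape(-1,3);l=(W-NO)@NR
Q=l[(np.abs(l[:,0])<.05)&(l[:,1]<.052)&(l[:,1]>-.08)&(l[:,2]>.003)&(l[:,2]<.06)]
def f(v):
    d=(Q-[v[0],v[1],v[3]])@Ro.from_euler('z',v[2]).as_matrix()*1000
    return np.min([box(d,*b) for b in PL],0)/1000
r=least_squares(f,[0,0,0,.001],loss="cauchy",f_scale=.001);print(len(Q),np.round(r.x,4))
```

```text
low nest mm [ 0.5 75.1 35.9] F nest [ 5.3  1.8 -6.3] w 10.1 t 10.7167
open nest mm [-0.1 75.  37.1] F nest [ 0.7  0.1 -0.3] w 32.4 t 11.3083
view nest mm [  0.   50.1 129.9] F nest [ 0.7 -0.6  0. ] w 32.2 t 13.4833
9371 [-0.0013 -0.0016  0.0106  0.0011]
```

View pics/wrist5.png

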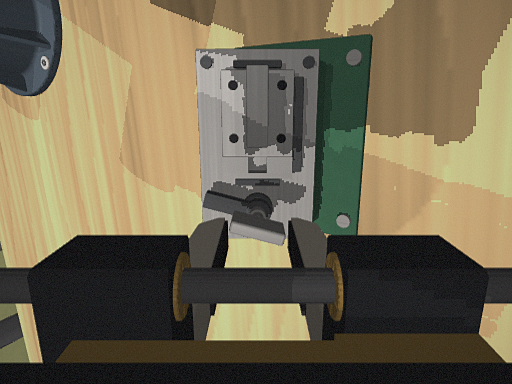

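The finger stays where it was left, clear of the plate at (225,200). The plate is at x −1 mm, y −1.6 mm, so it's resting against the ledge as expected. Grasping its rib.

Run:
```python
from fit import *
from station import manip
Q=list(q(tool(NR,-1)))
n=lambda x,y,z:list(NO+NR@[x,y,z])
gx,gy=-.001,-.005
manip.move_gripper(.04)
manip.goto(n(gx,gy,.09),Q); manip.move_l(n(gx,gy,.0185),.08,attitude=Q); st(manip,"at rib")
manip.move_gripper(0.0); manip.sleep(.2); st(manip,"closed")
manip.move_l(n(gx,gy,.0215),.03,attitude=Q); manip.sleep(.2);st(manip,"3mm")
manip.move_l(n(gx,gy,.075),.08,attitude=Q); manip.sleep(.3);st(manip,"up")
print(np.round(manip.current_torque(),2))
snap(manip,6,("side","scene","wrist"))
c=cv2.imread("pics/side6.png")[100:240,260:420];cv2.imwrite("pics/side6z.png",cv2.resize(c,None,fx=4,fy=4,interpolation=2))
```

```text
at rib nest mm [-1.2 -4.9 19.1] F nest [-0.2  1.1  0.5] w 39.9 t 15.3083
closed nest mm [-0.  -5.  18.7] F nest [ 7.  -0.1  2.7] w 15.9 t 16.025
3mm nest mm [-0.1 -5.1 21. ] F nest [ 5.5  0.4 -2. ] w 15.6 t 16.475
up nest mm [-1.  -5.  74.8] F nest [-3.1 -0.2 -4.3] w 15.6 t 17.5917
[-0.13 -0.67  0.01]
```

View pics/side6z.png

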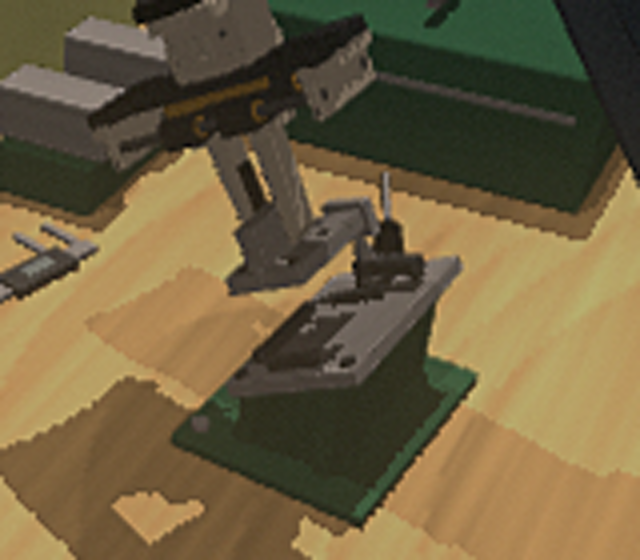

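View pics/wrist6.png

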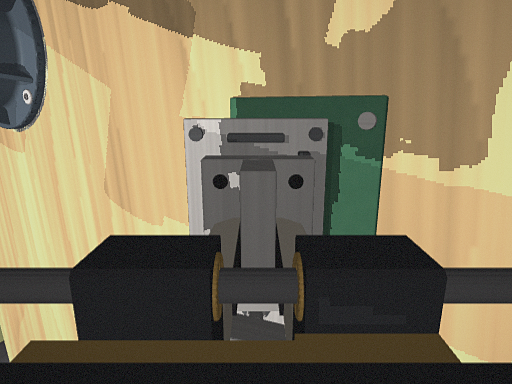

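The plate came up cleanly at the expected weight, and the nest is empty behind it. I'll measure its pose in the hand, then carry it over the bay.

```bash
cat >> fit.py <<'E'
BC=np.array([.4862,.2027]);BY=-.055
def bayR(): return Ro.from_euler('z',BY).as_matrix()
def bayT():
    Rb=bayR();return np.stack([-Rb[:,0],Rb[:,1],[0,0,-1]],1)
E
python3 - <<'E'
from fit import *
from station import manip
p=np.array(manip.current_tcp_pos());T=Ro.from_quat(manip.current_ee_rot()).as_matrix()
W=cloud(load("wrist6")).reshape(-1,3);t=(W-p)@T
# plate frame nominal: tool x=-y_n, tool y=-x_n, z=-z_n
l=np.stack([-t[:,1],-t[:,0],-t[:,2]],1)   # nest-like axes, origin TCP
Q=l[(np.abs(l[:,0])<.045)&(l[:,1]<-.012)&(l[:,1]>-.07)&(l[:,2]>-.03)&(l[:,2]<.035)]
Q=Q[(np.abs(Q[:,0])>.0)]
def f(v):
    d=(Q-[v[0],v[1],v[3]])@Ro.from_euler('zx',[v[2],v[4]]).as_matrix()*1000
    return np.min([box(d,*b) for b in PL],0)/1000
r=least_squares(f,[0,.005,0,-.0187,0],loss="cauchy",f_scale=.001);print(len(Q),"plate in TCP(nest axes) x,y,yaw,z,pitch",np.round(r.x,4),np.median(abs(f(r.x))))
manip.move_l(list(p+[0,0,.09]),.15)
Rb=bayR();off=.0035  # plate centre relative to tcp along tray +x
c=np.array([*BC,0])-Rb@[off,0,0]
manip.goto(list(c+[0,0,.20]),list(q(bayT())))
manip.move_l(list(c+[0,0,.09]),.15)
manip.sleep(.3)
print(manip.current_tcp_pos(),manip.current_contact_force(),manip.current_t())
snap(manip,7)
E
```

```text
6892 plate in TCP(nest axes) x,y,yaw,z,pitch [ 0.0001  0.0054  0.0007 -0.0176 -0.0001] 0.0003347075218136437
[0.48293004 0.20298885 0.09050146] [-0.19221445  0.58995531 -5.50012266] 21.2
```

View pics/wrist7.png

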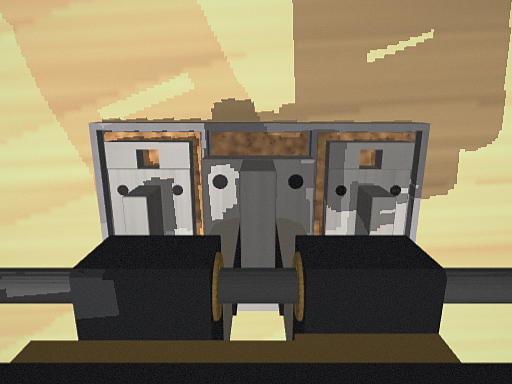

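View pics/scene7.png

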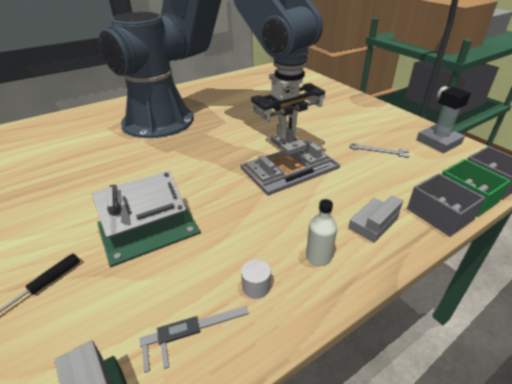

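View pics/side7.png

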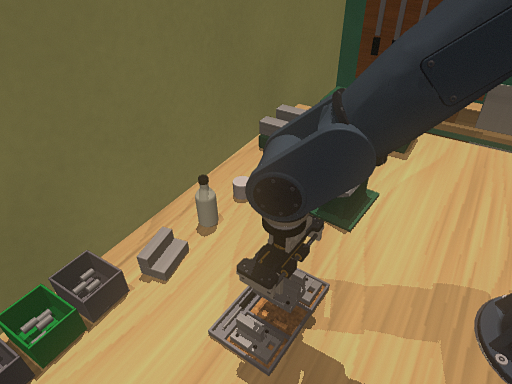

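The plate hangs level over the middle bay, in line with the mates. The near tray wall shows at row 125 and the bay dividers at columns 205 and 318. I'll refine the bay centre from this closer view.

Run:
```python
from fit import *
c=load("wrist7");W=cloud(c);b=(W-[*BC,0])@bayR()*1000   # bay frame mm
px=c["pixels"].astype(int)
near=(np.abs(b[...,1])<140)&(b[...,0]<-30)&(b[...,0]>-90)
tz=np.nanmedian(b[...,2][(b[...,0]<-70)&(b[...,0]>-90)&(np.abs(b[...,1])<100)]);print("table z",tz)
wall=near&(b[...,2]>11)&(b[...,2]<18)
P=b[wall];print(len(P))
# near edge: outer x min as function of y
ys=np.arange(-110,111,20)
e=[(y,np.percentile(P[np.abs(P[:,1]-y)<8][:,0],2)) for y in ys if (np.abs(P[:,1]-y)<8).sum()>20]
print("near outer edge",np.round(e,1)); e=np.array(e);print("slope",np.polyfit(e[:,0],e[:,1],1))
for lo,hi in((-55,-45),(-45,-35)):
    q_=P[(P[:,0]>lo)&(P[:,0]<hi)]
    print(lo,np.round(np.percentile(q_[:,1],[1,99]),1), [ (np.round(np.percentile(s,[3,97]),1) if len(s)>5 else None) for s in (q_[:,1][np.abs(q_[:,1]+40)<8],q_[:,1][np.abs(q_[:,1]-40)<8])])
inn=(np.abs(b[...,1])<33)&wall; print("near wall x range mid bay",np.percentile(b[inn][:,0],[3,97]))
lin=near&(px[...,0]-px[...,2]>50)&(np.abs(b[...,1])<45)&(b[...,2]>3)&(b[...,2]<11); L=b[lin];print("liner",len(L),np.percentile(L[:,0],[2]),np.percentile(L[:,1],[2,98]),np.median(L[:,2]))
```

```text
table z 1.254313476325708
3643
near outer edge [[-110.   -57.3]
 [ -90.   -57.2]
 [ -70.   -56.8]
 [ -50.   -56.8]
 [ -30.   -56.8]
 [ -10.   -56.8]
 [  10.   -56.7]
 [  30.   -56.8]
 [  50.   -56.8]
 [  70.   -56.8]
 [  90.   -56.7]
 [ 110.   -56.8]]
slope [ 1.79982012e-03 -5.68459302e+01]
-55 [-121.3  123.3] [array([-47. , -32.8]), array([32.8, 47.1])]
-45 [-121.6  123.6] [array([-40.9, -37. ]), array([38.8, 42.8])]
near wall x range mid bay [-56.75960205 -52.45144784]
liner 1712 [-49.87086837] [-43.7760707   35.66987807] 8.196767730648508
```

The wrist view shows the bay 0.5–0.9 mm from my estimate and in line to within 0.2°. Correcting for that, then lowering to contact.

Run:
```python
from fit import *
from station import manip
Rb=bayR();off=.0051
c=np.array([*BC,0])+Rb@[.0005-off,.0009,0]
Q=list(q(bayT()))
manip.move_l(list(c+[0,0,.05]),.1,attitude=Q)
manip.move_l(list(c+[0,0,.031]),.04,attitude=Q);manip.sleep(.3)
f0=manip.current_contact_force()[2];print("f0",f0,manip.current_tcp_pos())
z=.031
while z>.022:
    z-=.0007
    manip.move_l(list(c+[0,0,z]),.02,attitude=Q);manip.sleep(.05)
    f=manip.current_contact_force()[2]
    if f-f0>4: break
manip.sleep(.2)
print("z",z,"tcp",manip.current_tcp_pos(),manip.current_contact_force(),manip.current_t())
snap(manip,8,("wrist",))
```

```text
f0 -5.0549289460626 [0.48174573 0.20389345 0.03114543]
z 0.025400000000000006 tcp [0.48175382 0.20387288 0.02592364] [-3.51454744 -1.43787503  6.14095204] 25.425
```

View pics/wrist8.png

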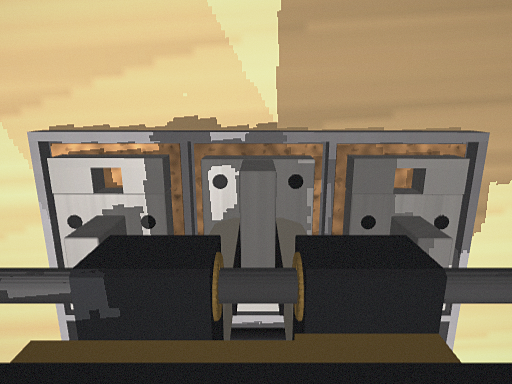

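Contact came at 25.9 mm (25.7 expected). The plate sits inside the bay with even liner margins around columns 195 and 322. Releasing and backing straight up.

Run:
```python
from fit import *
from station import manip
manip.move_gripper(.032);manip.sleep(.1)
p=np.array(manip.current_tcp_pos());manip.move_l([p[0],p[1],.08],.08);manip.move_l([p[0]-.02,p[1],.17],.2);manip.sleep(.2)
snap(manip,9)
W=cloud(load("wrist9")).reshape(-1,3);l=(W-[*BC,.007])@bayR()
for yc in(-.08,0,.08):
  Q=l[(np.abs(l[:,0])<.055)&(np.abs(l[:,1]-yc)<.036)&(l[:,2]>.008)&(l[:,2]<.055)]
  s=np.pi/2 if yc else -np.pi/2
  def f(v):
    d=(Q-[v[0],v[1],v[3]])@Ro.from_euler('z',v[2]+s).as_matrix()*1000
    return np.min([box(d,*b) for b in PL],0)/1000
  r=least_squares(f,[0,yc,0,.001],loss="cauchy",f_scale=.001);print(len(Q),"in bay frame",np.round(r.x,4),np.median(abs(f(r.x))))
print(manip.current_contact_force(),manip.current_t())
```

```text
4689 in bay frame [ 0.0007 -0.0792  0.      0.0013] 0.00041402108632475175
5403 in bay frame [0.0012 0.0006 0.0014 0.0013] 0.0004660536488920961
4703 in bay frame [ 0.001   0.0808 -0.0026  0.0013] 0.0004080140939889194
[-0.0841006   1.10061683  0.22931058] 27.8833
```

View pics/wrist9.png

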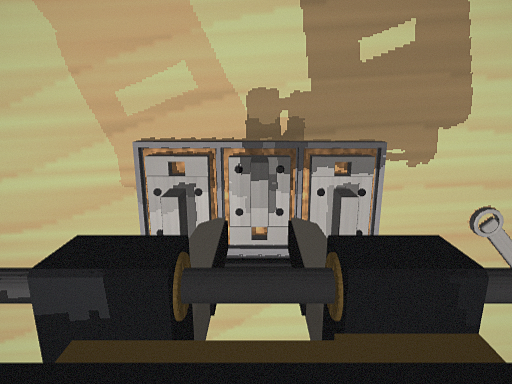

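The plate is flat and centred within about 1 mm, 0.1° off line, and the mates haven't moved. Now returning the finger home.

Run:
```python
from fit import *
from station import manip
p=np.array(manip.current_tcp_pos());manip.move_l([p[0],p[1],.22],.2)
p,Q=hook(.1,1.3);manip.goto(p,Q)
p,Q=hook(.045,1.3);manip.move_l(p,.12,attitude=Q);manip.sleep(.2)
snap(manip,10); st(manip,"above")
```

```text
above nest mm [-0.1 75.  84.3] F nest [ 0.4  0.6 -0.4] w 32.3 t 31.0667
```

View pics/wrist10.png

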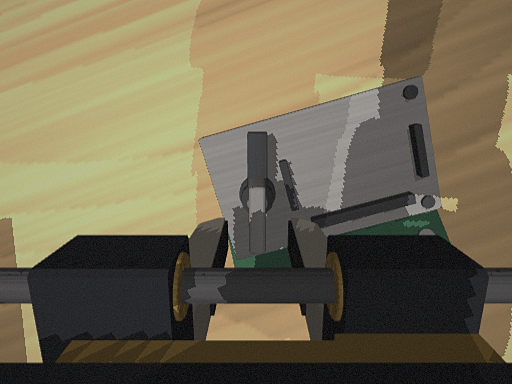

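The bar at (258,220) is centred and in line between the fingers, and the nest is empty. I'll grip it, raise it over the side stop, swing home, lower and release.

Run:
```python
from fit import *
from station import manip
p,Q=hook(-.003,1.3);manip.move_l(p,.08,attitude=Q);st(manip,"at")
manip.move_gripper(0.);manip.sleep(.2);st(manip,"closed")
p,Q=hook(.015,1.3);manip.move_l(p,.05,attitude=Q);manip.sleep(.1);st(manip,"lift")
for a in(.9,.5,.2,0.0):
    p,Q=hook(.015,a);manip.goto(p,Q);st(manip,a)
manip.sleep(.2);st(manip,"home");print("T",NR.T@manip.current_torque())
p,Q=hook(-.002);manip.move_l(p,.04,attitude=Q);manip.sleep(.2);st(manip,"low");print("T",NR.T@manip.current_torque())
snap(manip,11,("wrist",))
```

```text
at nest mm [-0.1 75.1 36.5] F nest [ 0.8 -0.3 -0. ] w 32.0 t 31.8167
closed nest mm [ 0.  75.3 36.2] F nest [0.9 3.2 1.8] w 9.9 t 32.5083
lift nest mm [ 0.  75.2 52.5] F nest [-0.6  4.5 -9.7] w 10.3 t 33.1167
0.9 nest mm [ 0.1 75.3 52.5] F nest [ 0.5  4.7 -8.5] w 9.6 t 33.5833
0.5 nest mm [ 0.2 75.4 52.5] F nest [  0.4   4.8 -10.8] w 9.5 t 34.05
0.2 nest mm [ 0.2 75.4 52.5] F nest [  0.6   5.2 -10.3] w 10.1 t 34.4417
0.0 nest mm [ 0.3 75.5 52.5] F nest [ 0.2  6.2 -8.9] w 9.6 t 34.75
home nest mm [ 0.3 75.5 52.5] F nest [ 0.4  5.9 -9.6] w 10.0 t 34.95
T [ 1.33946829  0.16270502 -0.04288594]
low nest mm [ 0.3 75.4 36.3] F nest [ 1.4  5.  -5.5] w 9.9 t 35.725
T [ 1.25075233 -0.07203291 -0.10191947]
```

View pics/wrist11.png

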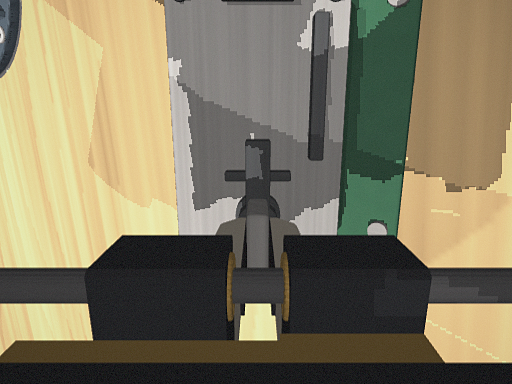

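The finger at (257,175) lies across the empty nest, pointing home. Releasing and checking.

Run:
```python
from fit import *
from station import manip
manip.move_gripper(.032);manip.sleep(.1)
p,Q=hook(.1);manip.move_l(p,.12,attitude=Q);manip.sleep(.3)
st(manip,"clear");snap(manip,12)
W=cloud(load("wrist12")).reshape(-1,3);l=(W-NO)@NR
b=l[(np.abs(l[:,0])<.03)&(np.abs(l[:,1]-.075)<.03)&(l[:,2]>.055)&(l[:,2]<.08)]
r=cv2.minAreaRect((b[:,:2]*1000).astype(np.float32));print("bar",r,np.percentile(b[:,2],95))
c=cv2.imread("pics/side12.png")[130:385,190:420];cv2.imwrite("pics/side12z.png",cv2.resize(c,None,fx=2.3,fy=2.3,interpolation=2))
```

```text
clear nest mm [  0.   75.  138.8] F nest [-1.2  0.4  0.1] w 32.2 t 37.7667
bar ((0.5916299819946289, 74.71407318115234), (41.59656524658203, 9.203959465026855), 89.98388671875) 0.06991275914758234
```

View pics/wrist12.png

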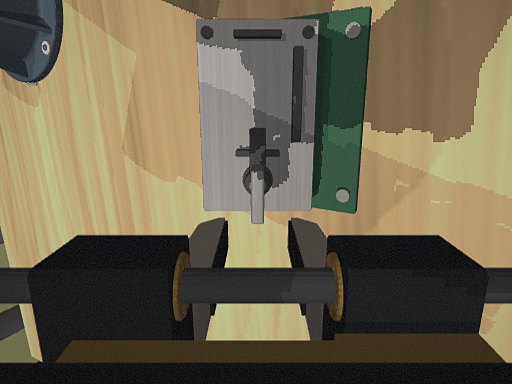

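View pics/side12z.png

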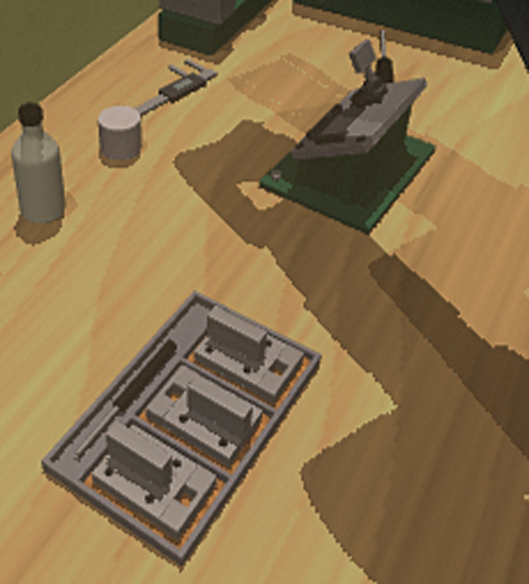

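The finger is home (bar square to 0.1°, lift −4 mm), the plate is in the middle bay, the bottle is upright and the gripper is clear. Handing in.

```bash
python3 -c "
from station import manip
print(manip.job_done(),manip.current_t())"
```

```text
the job is handed in; nothing more can be done
the job is handed in; nothing more can be done
```

The job is done and was handed in at about 38 s of the 70 s allowed. I lifted the finger about 16 mm, swung it aside to about 74° and let it down clear of the plate. I then took the plate off the slope, lowered it to contact in the middle bay and released it. Last, I swung the finger home across the empty nest and let go.

**Last checks:**
- **Plate:** it lies flat, within about 1 mm of the bay centre and about 0.1° off line.
- **Plates already in the tray:** both sit on their bays within about 1 mm. They were never touched.
- **Finger:** the bar is square at home to about 0.1°, at its rest height of about −4 mm.
- **Rest of the scene:** the bottle is upright, and the gripper was clear of everything at hand-in.
- **Forces:** the readings I took at the wrist stayed at about 12 N or less.

**Disagreement:** the nest's face is not centred on the plate as described; it measured about −62 to +107 mm along y. I located the nest from the plate and finger instead, and all three cameras then agreed to about 2 mm. The camera heights read about 1 mm high throughout.

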